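Turn the tube rotator until its vial stands upright

TASK

The tube rotator has stopped with its clipped vial hanging down. Turn the wheel by gently pushing its bare arms with the fingertips, one after another, until the vial points straight up with its cap on top, ready to be opened, and leave it standing still. Do not grip anything, do not touch the glass vial on the wheel, and leave everything else where it stands.

Things in the scene. Friction and masses are not known exactly. Their poses are not given: they have to be found in the camera images.
- rotator: Tube rotator, fixed to the worktop: white housing 90 mm wide, 200 mm high, 38 to 138 mm behind an upright wheel with five open arms and no rim. Origin on the worktop below the wheel's centre, in the wheel's plane; x = the axle, pointing from the wheel back to the housing (away from the robot within 0.4 rad), y to the robot's left, z up. Base plate 17 mm high, reaches 45 mm in front of the wheel's plane.
- hub (a point): Centre of the wheel, in its plane, 170 mm above the worktop. Round hub of radius 30 mm; arms 72 degrees apart: four bare flat aluminium bars, 10 mm thick in the direction of turning, 20 mm wide along the axle (10 mm to each side of the wheel's plane), ending at radius 120 mm; the fifth arm is short and ends in a clip with a glass vial.
- wheel (a joint): Angle of the wheel, rad. 0 or any whole turn = the clipped vial points straight up; grows as the wheel turns clockwise as the robot sees it (top to the robot's right). The bare arms stand 72, 144, 216 and 288 degrees on from the vial. It turns both ways with a drag of about 0.15 Nm and stays where it is left, also against the vial's weight.
- held_vial: amber glass vial with a black cap, 24 mm diameter, 72 mm long, clipped to the wheel's fifth arm, cap outwards. Origin at the centre of its underside, 70 mm from the wheel's centre; its z axis points along the vial to the cap, radially away from the wheel's centre; the cap's top is 142 mm from the wheel's centre.
- amber_vial_1: Bystander, loose: amber glass vial with black cap standing on the worktop, 22 x 22 x 70 mm. Origin at the centre of its underside.
- amber_vial_2: Bystander, loose: second amber glass vial with black cap standing on the worktop, 22 x 22 x 70 mm. Origin at the centre of its underside.
- beaker_1: Bystander, loose: empty clear beaker on the worktop, 64 x 64 x 82 mm. Origin at the centre of its underside.
- buffer_0: Bystander, loose: white screw-cap bottle, 54 x 54 x 109 mm. Origin at the centre of its underside.
- buffer_1: Bystander, loose: second white screw-cap bottle, 54 x 54 x 109 mm. Origin at the centre of its underside.
- tape_roll: Bystander, loose: roll of paper tape lying flat, 68 x 68 x 19 mm. Origin at the centre of its underside.

How it is judged:
By the outcome, as a careful person would: the job done as asked, in the order asked, and still so for the second after the job is handed in, with the robot touching nothing.
It also fails if it takes over 58 s, if anything falls off the work surface, if the arm or the gripper's body presses on something with over 40 N, if the wrist force passes 120 N, or if a joint passes its speed limit or range.

ROBOT

A 6-joint arm with a two-finger parallel gripper is mounted at the origin on a cart in front of the work surface, level with it; the furniture and walls round the work are solid. World frame = base frame: x ahead of the robot, y to its left, z up, the work surface at z = 0. Lengths are in m, angles in degrees, forces in N, time in s.
With the tool pointing down it reaches from about 0.375 to 0.9 m from the base axis. Payload 3.1 kg.
Tool frame: the origin (TCP) lies at the very end of the fingers, on their centre line; the grasp point (between the pads) lies bot.grip_point_offset behind it (bot.grip_point_offset is the distance from the TCP to the grasp point, in m); z points along the fingers, y is the line along which they close (so a half turn about z gives the same grasp; the last joint's range is limited). The gripper opens to 87 mm and grips with 3 to 60 N. Pads are 19 mm wide; open, the fingers measure 117 mm over their backs; the gripper's body (75 mm by 190 mm) begins 51 mm behind the grasp point.
Start: joints at [-75.373, 30.224, 82.088, -0, 67.689, -10.227], TCP at [0.263, -0.567, 0.223] pointing down, gripper open.
Joint ranges: [-176.69, 176.69], [-43.24, 126.21], [12.49, 139.97], [-82, 262], [0, 151.66], [-163.58, 163.58]. Speed limits (degrees/s): [159.86, 159.86, 180, 180, 180, 180].

INTERFACE

Orientations are given as a 3x3 rotation matrix whose columns are the frame's x, y, z axes.
In Python, from rig import bot, viewer, ticket gives the robot as it stands.
- The arm moves only by the tool servo_tool, never from a script. Its argument "targets" is a list of rows, each an object with "offset": the shift along the tool's x, y, z in m, a list of three; "dr": the turn, a rotation vector about the tool's x, y, z in degrees, a list of three. In form: [{"offset": [x, y, z], "dr": [ax, ay, az]}, ...]. A call has 1 to 20 rows; each row is the pose to reach, as a shift and turn from the pose commanded when the call began, along the tool's axes at that moment; what a row does not reach only later rows make up. A row lasts 1/12 s, in which the tool goes at most 41.7 mm and 7.16 degrees, less where a joint would pass 70% of its speed; a pose out of reach is approached as far as the arm can. A call with a gripper value outside its range is refused whole. "gripper" is the gripper command: -1 is fully open, 1 is shut, values between are in proportion, set as the call begins (left out, the last holds). The fingers move at their own pace and stop on an object; the grip force is fixed at half the most. Time passes only in rows, so rows that repeat a pose let the fingers close. It gives the time, the measured TCP pose, the force, the opening and the grip force at its end, in the units of the state.
- bot.read_state(): the state, without advancing time (a new reading comes with each control period).
- viewer.capture(name): name is "scene" or "top" or "wrist"; returns a dict with "color" (400x640x3 uint8, red, green, blue), "camera_matrix" (3x3 intrinsics, pixels), "R" (3x3) and "t" (3): a world point X has camera coordinates R X + t. Camera axes: x right, y down, z forward; pixel columns grow to the right and rows downward; lengths in m; the calibration is good to about 2 mm. A picture is of the moment at which its call begins. There is no depth.
- ticket.hand_in(): hands the job in; it is judged then, once.
The state is a dict: "time_s": time; "joint_positions": joint angles; "qvel": joint speeds; "tau": joint torques, N m; "position": TCP position; "tcp_rot": TCP orientation; "force": force on the tool from outside, world axes, zero at the start; "moment": the same for the moment, N m; "opening": opening from 0.0 (shut) to 1.0 (fully open); "grasp_force": force on a finger pad.
Only numpy, scipy, OpenCV 4.12 (cv2) and the standard library are available. Lean on these libraries where they do the work, as an engineer would, in place of code of your own. Each camera call takes 0.05 s, during which the arm holds its last target. There are 200 camera calls.

## Working session

There is one attempt and no reset: what is moved stays moved. The work goes in short steps, Python scripts to look and compute and a tool call to move; the robot and the scene stay as the last step left them, time stands still between calls to the robot, and variables do not carry over. Pictures are saved under pics/ and viewed, at most 10 in all, crops included, and the job is handed in when it is done.

Besides the shell and the picture viewer there is one more tool, called as name([rows], argument=value, ...), one row to a line, values as JSON. servo_tool: Moves the arm, as the interface text tells. Its arguments: {"type":"object","properties":{"targets":{"type":"array"},"gripper":{"type":"number"}},"required":["targets"]}

```bash
mkdir -p pics
python3 - <<'E'
from rig import bot,viewer
import cv2,json
for n in ("scene","top"):
    c=viewer.capture(n); cv2.imwrite(f"pics/{n}0.png",c["color"][:,:,::-1])
    print(n,c["camera_matrix"].tolist(),(-c["R"].T@c["t"]).round(3),c["R"].round(3).tolist())
s=bot.read_state(); print(s,bot.grip_point_offset)
E
```

```text
scene [[423.7240545827409, 0.0, 319.88143041762584], [0.0, 423.7240545827409, 202.89873475904696], [0.0, 0.0, 1.0]] [-0.018 -0.704  0.62 ] [[0.876, -0.483, 0.011], [-0.183, -0.354, -0.917], [0.447, 0.801, -0.398]]
top [[456.7696473379222, 0.0, 322.15495086638526], [0.0, 456.7696473379222, 194.01097187791657], [0.0, 0.0, 1.0]] [0.346 0.188 1.645] [[-0.02, -1.0, 0.005], [-0.996, 0.02, -0.087], [0.087, -0.007, -0.996]]
{'time_s': 0.1, 'joint_positions': array([-7.53751044e+01,  3.02739205e+01,  8.21481544e+01, -9.71768585e-04,
        6.76888236e+01, -1.02274654e+01]), 'qvel': array([ 0.01691504, -0.11308351, -0.21945885, -0.01481845,  0.0941672 ,
       -0.14657807]), 'tau': array([ 3.36227931e-04, -4.40985775e+01, -1.77151054e+01,  6.34458172e-02,
        5.33990655e-02, -6.12280292e-05]), 'position': array([ 0.26253024, -0.56647407,  0.22167141]), 'tcp_rot': array([[ 9.07391145e-01,  4.20286874e-01, -5.03887379e-04],
       [ 4.20287048e-01, -9.07389279e-01,  1.86886899e-03],
       [ 3.28239100e-04, -1.90757251e-03, -9.99998127e-01]]), 'force': array([-0.46802579,  0.04077924,  0.47004612]), 'moment': array([-0.01729127, -0.0105328 , -0.0115241 ]), 'grasp_force': 0.0, 'opening': 1.000758059317944} 0.0187
```

View pics/scene0.png

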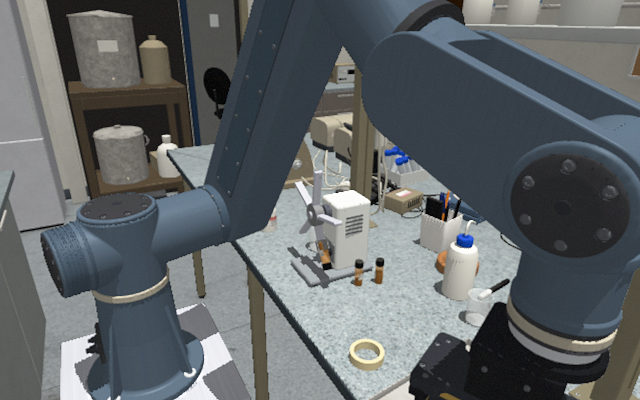

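View pics/top0.png

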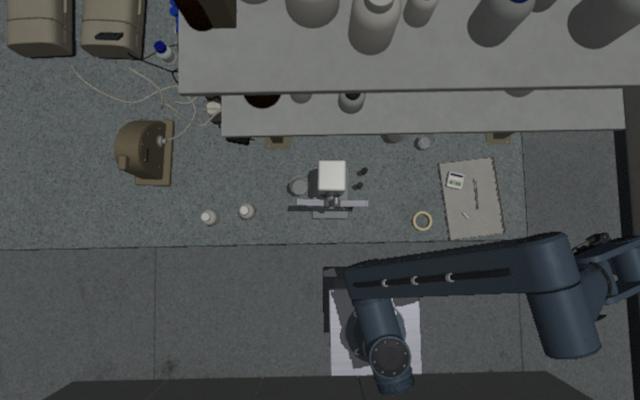

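The scene view shows the rotator at about (330,235) with the vial hanging down. In the top view the housing top is at (332,175), the wheel bar at y≈204, the buffers at (208,217) and (247,211), the beaker at (298,186), and the vials at (357,186) and (362,171). I'll measure the rotator next.

```bash
cat > h.py <<'E'
import numpy as np,cv2
from rig import bot,viewer,ticket
def ray(c,u,v):
    d=c["R"].T@np.linalg.inv(c["camera_matrix"])@[u,v,1.]; return -c["R"].T@c["t"],d
def onz(c,u,v,z):
    o,d=ray(c,u,v); return o+d*(z-o[2])/d[2]
def onplane(c,u,v,p,n):
    o,d=ray(c,u,v); return o+d*(np.dot(p-o,n)/np.dot(d,n))
def proj(c,X):
    p=c["camera_matrix"]@(c["R"]@np.asarray(X)+c["t"]); return p[:2]/p[2]
E
python3 - <<'E'
from h import *
c=viewer.capture("top"); im=c["color"]
a=cv2.resize(im[150:230,280:380][:,:,::-1],None,fx=8,fy=7,interpolation=cv2.INTER_CUBIC)
a=cv2.resize(im[150:225,280:380][:,:,::-1],None,fx=8,fy=8,interpolation=cv2.INTER_CUBIC);cv2.imwrite("pics/t1.png",a)
s=viewer.capture("scene")
cv2.imwrite("pics/s1.png",cv2.resize(s["color"][160:295,270:400][:,:,::-1],None,fx=4.4,fy=4.4,interpolation=cv2.INTER_CUBIC))
m=(im.min(2)>190).astype(np.uint8); m[:150]=0;m[230:]=0;m[:,:290]=0;m[:,370:]=0
k,_=cv2.findContours(m,0,2); k=max(k,key=cv2.contourArea)
P=np.array([onz(c,*q[0],0.2)[:2] for q in k],np.float32); r=cv2.minAreaRect(P); print(r)
for n,u,v,z in(("buf0",208,217,.05),("buf1",247,211,.05),("beak",298,186,.04),("v1",357,186,.07),("v2",363,171,.07),("tape",422,221,.02),("shelfL",222,135,.3)): print(n,onz(c,u,v,z).round(3))
E
```

```text
Traceback (most recent call last):
ValueError: max() iterable argument is empty
```

View pics/t1.png

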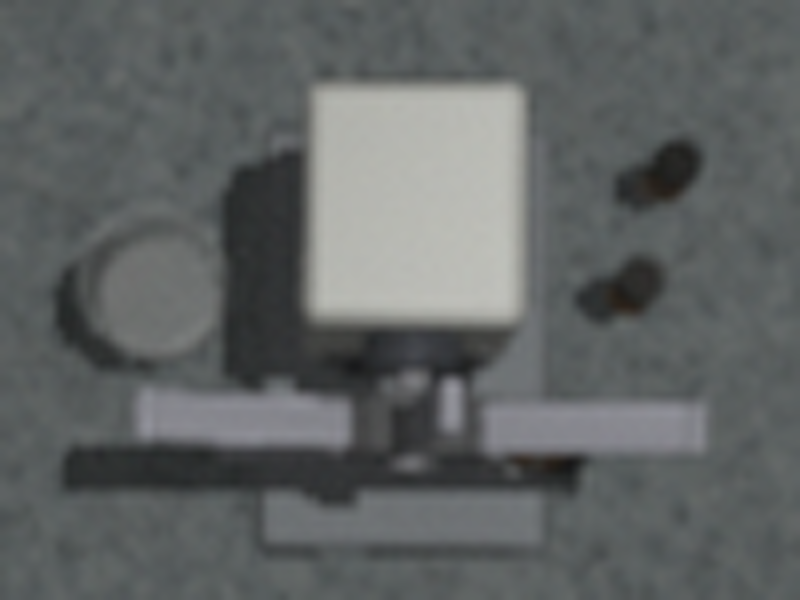

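View pics/s1.png

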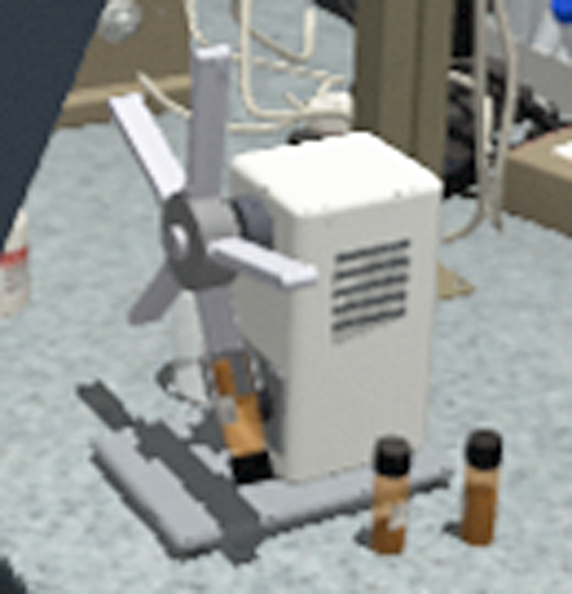

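The crops show the housing top corners at crop (308,82), (527,82), (525,322) and (306,322). The vial hangs a little to one side of straight down. The bare arms point up (205,50), upper left (127,100), right (290,272) and lower left (145,315). The shadow lies in front.

Run:
```python
from h import *
c=viewer.capture("top"); s=viewer.capture("scene")
q=np.array([onz(c,280+(x+.0)/8-.45,150+y/8-.45,.2) for x,y in((308,82),(527,82),(525,322),(306,322))])
print(q.round(4))
ctr=q.mean(0)[:2]; yawv=(q[0]+q[1]-q[2]-q[3])[:2]; yaw=np.arctan2(yawv[1],yawv[0])
lat=(q[0]+q[3]-q[1]-q[2])[:2]; print("yaw",yaw,np.arctan2(-lat[0],lat[1]),"size",np.linalg.norm(yawv)/2,np.linalg.norm(lat)/2)
yaw=(yaw+np.arctan2(-lat[0],lat[1]))/2
ax=np.array([np.cos(yaw),np.sin(yaw),0]);O=np.r_[ctr,0]-.088*ax; hub=O+[0,0,.17]; print("O",O,yaw)
left=np.array([-ax[1],ax[0],0])
for n,x,y in(("up",203,50),("upL",124,100),("R",287,275),("lowL",143,312),("cap",250,468),("hub",192,240),("vialmid",240,415)):
    p=onplane(s,270+x/4.4-.4,160+y/4.4-.4,hub,ax)-hub
    print(n,"r",np.linalg.norm(p).round(4),"ang cw from top",np.degrees(np.arctan2(-p@left,p[2])).round(1))
for n,p in(("hub",hub),):
    print(n,(proj(s,p)-[270,160])*4.4,(proj(c,p)-[280,150])*8)
for n,u,v,z in(("buf0",208,217,.05),("buf1",247,211,.05),("beak",298,186,.04),("v1",357,186,.07),("v2",363,171,.07),("tape",422,221,.02)): print(n,onz(c,u,v,z).round(3))
print((proj(c,hub+.12*left)-[280,150])*8,(proj(c,hub-.12*left)-[280,150])*8)
```

```text
[[0.5822 0.1893 0.2   ]
 [0.5805 0.1018 0.2   ]
 [0.4841 0.105  0.2   ]
 [0.4859 0.1919 0.2   ]]
yaw -0.030317269725436583 -0.019587203791276663 size 0.09633855228005143 0.08725710276399266
O [0.4451829  0.14918928 0.        ] -0.024952236758356623
up r 0.1119 ang cw from top 0.1
upL r 0.1151 ang cw from top -66.1
R r 0.101 ang cw from top 79.8
lowL r 0.1177 ang cw from top -137.3
cap r 0.1363 ang cw from top 152.3
hub r 0.0147 ang cw from top -124.9
vialmid r 0.1054 ang cw from top 151.6
hub [199.7006976  232.93469768] [410.38528857 423.57442573]
buf0 [0.413 0.577 0.05 ]
buf1 [0.431 0.441 0.05 ]
beak [0.516 0.262 0.04 ]
v1 [0.509 0.056 0.07 ]
v2 [0.561 0.034 0.07 ]
tape [ 0.385 -0.176  0.02 ]
[113.62165338 422.07802662] [706.92836514 425.0697127 ]
```

```bash
cat >> h.py <<'E'
from scipy.spatial.transform import Rotation as Ro
YAW=-.025; AX=np.array([np.cos(YAW),np.sin(YAW),0]); LEFT=np.array([-AX[1],AX[0],0]); HUB=np.array([.4452,.1492,.17])
RT=np.c_[LEFT,AX,[0,0,-1]]
def go(p,R=RT,s=None):
    s=s or bot.read_state(); T=s["tcp_rot"]
    print((T.T@(np.asarray(p)-s["position"])).round(4),np.degrees(Ro.from_matrix(T.T@R).as_rotvec()).round(2))
def tip(phi,r,gap=0):  # TCP whose lower-left finger corner touches trailing face of arm leaning phi deg left
    a=np.radians(phi); u=np.sin(a)*LEFT+np.r_[0,0,np.cos(a)]; n=-np.cos(a)*LEFT+np.r_[0,0,np.sin(a)]
    return HUB+r*u+(.005+gap)*n-.0095*LEFT
E
python3 - <<'E'
from h import *
go([.48,-.25,.42]); s=bot.read_state(); print(tip(-6,.09,.015))
E
```

```text
[ 0.3304 -0.1963 -0.1976] [-3.000e-02 -3.000e-02 -6.371e+01]
[0.44423015 0.11041412 0.2574164 ]
```

servo_tool([
  {"offset": [0.02, -0.01, -0.04], "dr": [0, 0, -6]},
  {"offset": [0.05, -0.03, -0.08], "dr": [0, 0, -12]},
  {"offset": [0.08, -0.05, -0.11], "dr": [0, 0, -18]},
  {"offset": [0.11, -0.065, -0.13], "dr": [0, 0, -24]},
  {"offset": [0.14, -0.083, -0.15], "dr": [0, 0, -30]},
  {"offset": [0.17, -0.1, -0.17], "dr": [0, 0, -36]},
  {"offset": [0.2, -0.12, -0.19], "dr": [0, 0, -42]},
  {"offset": [0.23, -0.137, -0.2], "dr": [0, 0, -48]},
  {"offset": [0.26, -0.155, -0.2], "dr": [0, 0, -54]},
  {"offset": [0.29, -0.172, -0.2], "dr": [0, 0, -60]},
  {"offset": [0.32, -0.19, -0.2], "dr": [0, 0, -63.7]},
  {"offset": [0.33, -0.196, -0.2], "dr": [0, 0, -63.7]},
  {"offset": [0.33, -0.196, -0.2], "dr": [0, 0, -63.7]},
], gripper=1)

```text
time_s: 1.38
position: [0.4808, -0.248, 0.4227]
tcp_rot: [[0.021, 1.0, 0.0], [1.0, -0.021, 0.0], [0.0, 0.0, -1.0]]
force: [-0.7, -0.1, 0.3]
opening: 0.092
grasp_force: 0.0
```

Run:
```python
from h import *
go(tip(-6,.09,.018)+[0,0,.15])
```

```text
[ 0.3546 -0.0443  0.0157] [ 0.02 -0.02  0.2 ]
```

servo_tool([
  {"offset": [0.035, -0.004, 0], "dr": [0, 0, 0.2]},
  {"offset": [0.07, -0.009, 0], "dr": [0, 0, 0.2]},
  {"offset": [0.105, -0.013, 0], "dr": [0, 0, 0.2]},
  {"offset": [0.14, -0.018, 0], "dr": [0, 0, 0.2]},
  {"offset": [0.175, -0.022, 0], "dr": [0, 0, 0.2]},
  {"offset": [0.21, -0.026, 0], "dr": [0, 0, 0.2]},
  {"offset": [0.245, -0.03, 0], "dr": [0, 0, 0.2]},
  {"offset": [0.28, -0.035, 0], "dr": [0, 0, 0.2]},
  {"offset": [0.315, -0.04, 0.005], "dr": [0, 0, 0.2]},
  {"offset": [0.34, -0.043, 0.01], "dr": [0, 0, 0.2]},
  {"offset": [0.354, -0.044, 0.015], "dr": [0, 0, 0.2]},
  {"offset": [0.354, -0.044, 0.015], "dr": [0, 0, 0.2]},
  {"offset": [0.354, -0.044, 0.015], "dr": [0, 0, 0.2]},
])

```text
time_s: 2.47
position: [0.4448, 0.1034, 0.4073]
tcp_rot: [[0.029, 1.0, -0.001], [1.0, -0.029, -0.001], [-0.001, -0.001, -1.0]]
force: [0.5, 0.0, -0.1]
opening: 0.004
grasp_force: 0.0
```

Run:
```python
from h import *
s=viewer.capture("scene"); w=viewer.capture("wrist")
a=cv2.resize(s["color"][120:280,250:400],None,fx=3.5,fy=3.5,interpolation=2)[:,:,::-1]
b=cv2.resize(w["color"],(400,250))[:,:,::-1]
cv=np.zeros((560,800,3),np.uint8); cv[:,:525]=a
cv2.imwrite("pics/a2.png",a); cv2.imwrite("pics/w2.png",w["color"][:,:,::-1])
print(proj(w,HUB+[0,0,.12]),proj(s,HUB)); go(tip(-6,.09,.018))
```

```text
[316.14750862 150.90157831] [315.39047174 212.93680916]
[ 0.0048 -0.0013  0.1506] [ 0.03  0.06 -0.34]
```

View pics/a2.png

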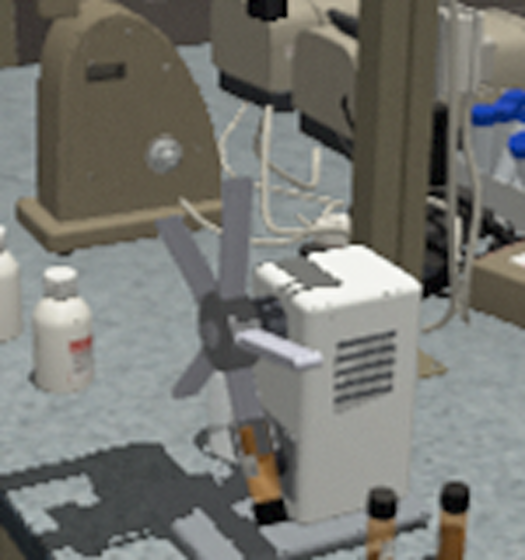

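View pics/w2.png

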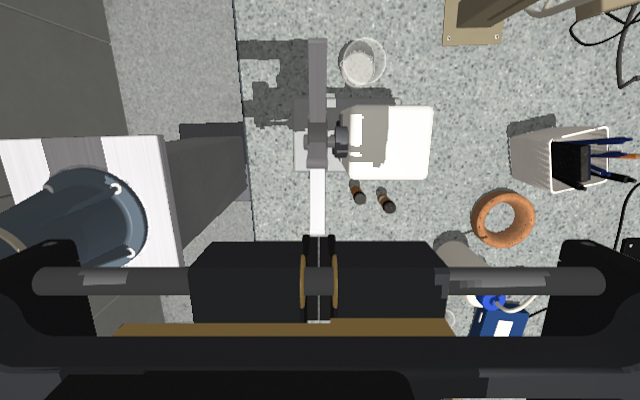

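The wrist view shows the closed fingers at column 318, in line with the wheel's edge at column 317, so they are in the wheel's plane. The scene view shows the wheel unchanged. I'll go down to the right of the top arm.

servo_tool([
  {"offset": [0.005, -0.001, 0.025], "dr": [0, 0, -0.3]},
  {"offset": [0.005, -0.001, 0.05], "dr": [0, 0, -0.3]},
  {"offset": [0.005, -0.001, 0.075], "dr": [0, 0, -0.3]},
  {"offset": [0.005, -0.001, 0.1], "dr": [0, 0, -0.3]},
  {"offset": [0.005, -0.001, 0.125], "dr": [0, 0, -0.3]},
  {"offset": [0.005, -0.001, 0.145], "dr": [0, 0, -0.3]},
  {"offset": [0.005, -0.001, 0.15], "dr": [0, 0, -0.3]},
  {"offset": [0.005, -0.001, 0.15], "dr": [0, 0, -0.3]},
])

```text
time_s: 3.23
position: [0.4435, 0.1081, 0.2565]
tcp_rot: [[0.026, 1.0, -0.003], [1.0, -0.026, -0.0], [-0.0, -0.003, -1.0]]
force: [-0.0, 0.1, 0.1]
opening: 0.004
grasp_force: 0.0
```

Run:
```python
from h import *
for p in range(-9,66,5): print(p,end=' ');go(tip(p,.092))
```

```text
-9 [ 0.0123  0.0006 -0.0036] [-0.18  0.03 -0.04]
-4 [ 0.0202  0.0006 -0.0049] [-0.18  0.03 -0.04]
1 [ 0.0282  0.0006 -0.0055] [-0.18  0.03 -0.04]
6 [ 0.0362  0.0006 -0.0055] [-0.18  0.03 -0.04]
11 [ 0.0442  0.0006 -0.0047] [-0.18  0.03 -0.04]
16 [ 0.0521  0.0006 -0.0033] [-0.18  0.03 -0.04]
21 [ 0.0599  0.0006 -0.0012] [-0.18  0.03 -0.04]
26 [0.0674 0.0006 0.0016] [-0.18  0.03 -0.04]
31 [0.0747 0.0006 0.0051] [-0.18  0.03 -0.04]
36 [0.0816 0.0006 0.0091] [-0.18  0.03 -0.04]
41 [0.0882 0.0006 0.0138] [-0.18  0.03 -0.04]
46 [0.0943 0.0006 0.019 ] [-0.18  0.03 -0.04]
51 [0.0999 0.0007 0.0247] [-0.18  0.03 -0.04]
56 [0.1051 0.0007 0.0309] [-0.18  0.03 -0.04]
61 [0.1096 0.0007 0.0375] [-0.18  0.03 -0.04]
```

servo_tool([
  {"offset": [0.006, 0, -0.003], "dr": [0, 0, 0]},
  {"offset": [0.012, 0, -0.0036], "dr": [0, 0, 0]},
  {"offset": [0.016, 0, -0.0045], "dr": [0, 0, 0]},
  {"offset": [0.02, 0, -0.005], "dr": [0, 0, 0]},
  {"offset": [0.024, 0, -0.0053], "dr": [0, 0, 0]},
  {"offset": [0.028, 0, -0.0055], "dr": [0, 0, 0]},
  {"offset": [0.036, 0, -0.0055], "dr": [0, 0, 0]},
  {"offset": [0.044, 0, -0.0047], "dr": [0, 0, 0]},
  {"offset": [0.052, 0, -0.0033], "dr": [0, 0, 0]},
  {"offset": [0.06, 0, -0.0012], "dr": [0, 0, 0]},
  {"offset": [0.067, 0, 0.0016], "dr": [0, 0, 0]},
  {"offset": [0.075, 0, 0.005], "dr": [0, 0, 0]},
  {"offset": [0.082, 0, 0.009], "dr": [0, 0, 0]},
  {"offset": [0.088, 0, 0.014], "dr": [0, 0, 0]},
  {"offset": [0.094, 0, 0.019], "dr": [0, 0, 0]},
  {"offset": [0.1, 0, 0.025], "dr": [0, 0, 0]},
  {"offset": [0.105, 0, 0.031], "dr": [0, 0, 0]},
  {"offset": [0.1085, 0, 0.0355], "dr": [0, 0, 0]},
  {"offset": [0.11, 0, 0.0375], "dr": [0, 0, 0]},
  {"offset": [0.11, 0, 0.0375], "dr": [0, 0, 0]},
])

```text
time_s: 4.9
position: [0.4458, 0.2199, 0.2193]
tcp_rot: [[0.023, 1.0, -0.002], [1.0, -0.023, 0.0], [0.0, -0.002, -1.0]]
force: [-0.4, -0.5, 1.0]
opening: 0.006
grasp_force: 0.1
```

Run:
```python
from h import *
s=viewer.capture("scene")
cv2.imwrite("pics/a3.png",cv2.resize(s["color"][120:280,250:400],None,fx=3.5,fy=3.5,interpolation=2)[:,:,::-1])
```

```text
(no output)
```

View pics/a3.png

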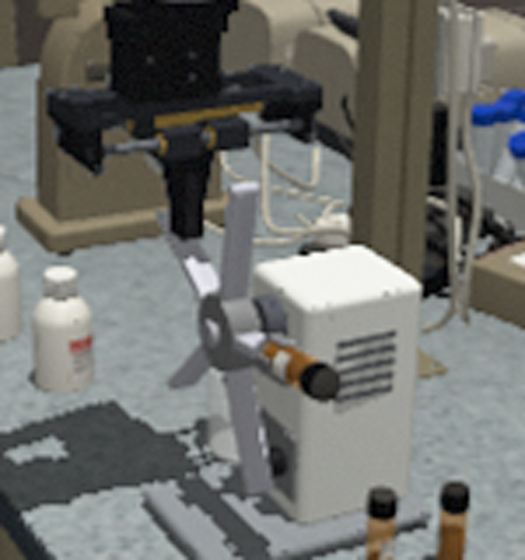

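The push worked: the vial now points right, with its cap at crop (322,380). The next bare arm is near the top at (243,185), and the fingers rest on the upper-left arm. I'll lift, cross over the top arm and come down to its right.

Run:
```python
from h import *
go(tip(-14,.092,.02)); 
s=viewer.capture("scene")
for n,x,y in(("top",236,187),("cap",322,382)):
    p=onplane(s,250+x/3.5-.4,120+y/3.5-.4,HUB-.01*AX*(n=="top"),AX)-HUB
    print(n,np.linalg.norm(p).round(4),np.degrees(np.arctan2(-p@LEFT,p[2])).round(1))
```

```text
[-0.1266  0.001  -0.0337] [-0.12 -0.03  0.08]
top 0.1199 12.8
cap 0.1317 83.4
```

servo_tool([
  {"offset": [0, 0, -0.02], "dr": [0, 0, 0]},
  {"offset": [0, 0, -0.055], "dr": [0, 0, 0]},
  {"offset": [0, 0, -0.09], "dr": [0, 0, 0]},
  {"offset": [0, 0, -0.12], "dr": [0, 0, 0]},
  {"offset": [-0.02, 0.001, -0.13], "dr": [0, 0, 0]},
  {"offset": [-0.055, 0.001, -0.13], "dr": [0, 0, 0]},
  {"offset": [-0.09, 0.001, -0.13], "dr": [0, 0, 0]},
  {"offset": [-0.12, 0.001, -0.13], "dr": [0, 0, 0]},
  {"offset": [-0.127, 0.001, -0.13], "dr": [0, 0, 0]},
  {"offset": [-0.127, 0.001, -0.13], "dr": [0, 0, 0]},
  {"offset": [-0.127, 0.001, -0.11], "dr": [0, 0, 0]},
  {"offset": [-0.127, 0.001, -0.085], "dr": [0, 0, 0]},
  {"offset": [-0.127, 0.001, -0.06], "dr": [0, 0, 0]},
  {"offset": [-0.127, 0.001, -0.04], "dr": [0, 0, 0]},
  {"offset": [-0.127, 0.001, -0.034], "dr": [0, 0, 0]},
  {"offset": [-0.127, 0.001, -0.034], "dr": [0, 0, 0]},
])

```text
time_s: 6.33
position: [0.4431, 0.0936, 0.2526]
tcp_rot: [[0.023, 1.0, -0.004], [1.0, -0.023, 0.001], [0.001, -0.004, -1.0]]
force: [0.4, -0.0, 0.3]
opening: 0.007
grasp_force: 0.0
```

Run:
```python
from h import *
for p in range(-15,68,5): print(p,end=' ');go(tip(p,.092+max(0,p-40)*.0003))
```

```text
-15 [ 0.0175  0.0007 -0.005 ] [-0.25 -0.05  0.14]
-10 [ 0.0252  0.0007 -0.0071] [-0.25 -0.05  0.14]
-5 [ 0.0331  0.0007 -0.0086] [-0.25 -0.05  0.14]
0 [ 0.0411  0.0007 -0.0094] [-0.25 -0.05  0.14]
5 [ 0.0492  0.0007 -0.0094] [-0.25 -0.05  0.14]
10 [ 0.0572  0.0008 -0.0088] [-0.25 -0.05  0.14]
15 [ 0.0651  0.0008 -0.0075] [-0.25 -0.05  0.14]
20 [ 0.0729  0.0008 -0.0055] [-0.25 -0.05  0.14]
25 [ 0.0805  0.0008 -0.0028] [-0.25 -0.05  0.14]
30 [0.0878 0.0009 0.0005] [-0.25 -0.05  0.14]
35 [0.0948 0.0009 0.0045] [-0.25 -0.05  0.14]
40 [0.1014 0.0009 0.009 ] [-0.25 -0.05  0.14]
45 [0.1087 0.001  0.013 ] [-0.25 -0.05  0.14]
50 [0.1157 0.001  0.0178] [-0.25 -0.05  0.14]
55 [0.1223 0.0011 0.0233] [-0.25 -0.05  0.14]
60 [0.1285 0.0011 0.0294] [-0.25 -0.05  0.14]
65 [0.1341 0.0011 0.0361] [-0.25 -0.05  0.14]
```

servo_tool([
  {"offset": [0.009, 0, -0.003], "dr": [0, 0, 0]},
  {"offset": [0.0175, 0, -0.005], "dr": [0, 0, 0]},
  {"offset": [0.0215, 0, -0.006], "dr": [0, 0, 0]},
  {"offset": [0.0255, 0, -0.007], "dr": [0, 0, 0]},
  {"offset": [0.033, 0, -0.0086], "dr": [0, 0, 0]},
  {"offset": [0.041, 0, -0.0094], "dr": [0, 0, 0]},
  {"offset": [0.049, 0, -0.0094], "dr": [0, 0, 0]},
  {"offset": [0.057, 0, -0.0088], "dr": [0, 0, 0]},
  {"offset": [0.065, 0, -0.0075], "dr": [0, 0, 0]},
  {"offset": [0.073, 0, -0.0055], "dr": [0, 0, 0]},
  {"offset": [0.0805, 0, -0.0028], "dr": [0, 0, 0]},
  {"offset": [0.088, 0, 0.0005], "dr": [0, 0, 0]},
  {"offset": [0.095, 0, 0.0045], "dr": [0, 0, 0]},
  {"offset": [0.1015, 0, 0.009], "dr": [0, 0, 0]},
  {"offset": [0.1085, 0, 0.013], "dr": [0, 0, 0]},
  {"offset": [0.1155, 0, 0.018], "dr": [0, 0, 0]},
  {"offset": [0.1225, 0, 0.0233], "dr": [0, 0, 0]},
  {"offset": [0.127, 0, 0.028], "dr": [0, 0, 0]},
  {"offset": [0.1295, 0, 0.0305], "dr": [0, 0, 0]},
  {"offset": [0.1295, 0, 0.0305], "dr": [0, 0, 0]},
])

```text
time_s: 8.0
position: [0.4467, 0.2226, 0.2226]
tcp_rot: [[0.023, 1.0, -0.002], [1.0, -0.023, 0.0], [0.0, -0.002, -1.0]]
force: [0.7, 0.2, -0.0]
opening: 0.006
grasp_force: 0.0
```

Run:
```python
from h import *
s=viewer.capture("scene")
cv2.imwrite("pics/a4.png",cv2.resize(s["color"][140:270,270:380],None,fx=4.6,fy=4.6,interpolation=2)[:,:,::-1])
for p in (61,64,68,70,72,73): print(p,end=' ');go(tip(p,.1))
```

```text
61 [0.0022 0.0001 0.0001] [-0.09 -0.04  0.09]
64 [0.0048 0.0001 0.0047] [-0.09 -0.04  0.09]
68 [0.008  0.0001 0.0109] [-0.09 -0.04  0.09]
70 [0.0094 0.0001 0.0141] [-0.09 -0.04  0.09]
72 [0.0107 0.0001 0.0173] [-0.09 -0.04  0.09]
73 [0.0113 0.0001 0.019 ] [-0.09 -0.04  0.09]
```

View pics/a4.png

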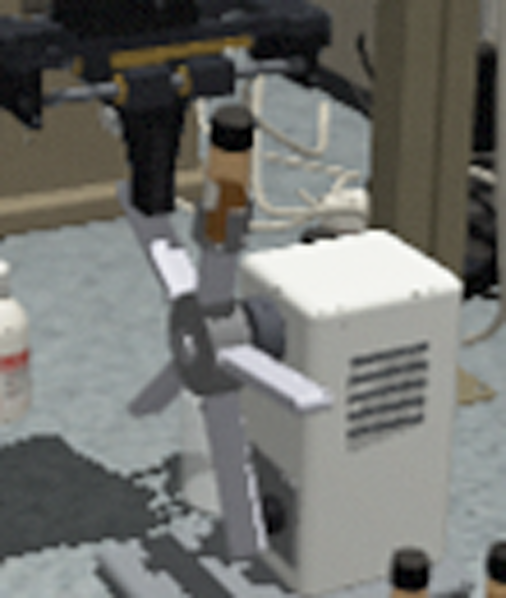

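The vial is now nearly upright, with its cap at crop (232,125), roughly 10° short of vertical. I'll push a bit further, then withdraw and measure.

servo_tool([
  {"offset": [0.0022, 0, 0.0005], "dr": [0, 0, 0]},
  {"offset": [0.0035, 0, 0.0025], "dr": [0, 0, 0]},
  {"offset": [0.0048, 0, 0.0047], "dr": [0, 0, 0]},
  {"offset": [0.0056, 0, 0.0063], "dr": [0, 0, 0]},
  {"offset": [0.0064, 0, 0.0079], "dr": [0, 0, 0]},
  {"offset": [0.0072, 0, 0.0095], "dr": [0, 0, 0]},
  {"offset": [0.008, 0, 0.0109], "dr": [0, 0, 0]},
  {"offset": [0.0084, 0, 0.012], "dr": [0, 0, 0]},
  {"offset": [0.0084, 0, 0.012], "dr": [0, 0, 0]},
  {"offset": [0.0084, 0, 0.012], "dr": [0, 0, 0]},
])

```text
time_s: 8.88
position: [0.4477, 0.2305, 0.2114]
tcp_rot: [[0.023, 1.0, 0.0], [1.0, -0.023, 0.0], [0.0, 0.0, -1.0]]
force: [0.5, -0.6, 0.7]
opening: 0.007
grasp_force: 0.2
```

```bash
cat > m.py <<'E'
from h import *
s=viewer.capture("scene"); c=viewer.capture("top"); w=viewer.capture("wrist")
def largest(m):
    n,l,st,ct=cv2.connectedComponentsWithStats(m.astype(np.uint8)); 
    i=1+st[1:,4].argmax(); return st[i],ct[i]
im=s["color"].astype(int); m=np.zeros(im.shape[:2],bool)
roi=(slice(150,200),slice(300,340)); dark=(im.max(2)<60); m[roi]=dark[roi]
a=np.argwhere(m); 
st,ct=largest(m); p=onplane(s,*ct,HUB,AX)-HUB
print("scene cap",st,ct,"r",np.linalg.norm(p).round(4),"ang",np.degrees(np.arctan2(-p@LEFT,p[2])).round(2))
cc=proj(c,HUB+[0,0,.142]); print("top expected cap",cc,"wrist exp",proj(w,HUB+[0,0,.142]))
u,v=cc.astype(int); sub=c["color"][v-25:v+26,u-33:u+34]
A=cv2.resize(sub,None,fx=6,fy=6,interpolation=2); B=cv2.resize(s["color"][150:260,280:370],None,fx=4,fy=4,interpolation=2)
o=np.zeros((446,402+360,3),np.uint8); o[:306,:402]=A; o[:440,402:]=B
cv2.imwrite("pics/m_%.1f.png"%bot.read_state()["time_s"],o[:,:,::-1]); print("crop origin",u-33,v-25)
E
python3 m.py; ls pics; python3 -c "
from h import *
for p in(69,71,72,73,75): go(tip(p,.1))"
```

```text
scene cap [300 155  22  35 369] [307.3197832  169.18699187] r 0.1121 ang -24.53
top expected cap [332.50515179 199.65597198] wrist exp [314.68817464 601.20516106]
crop origin 299 174
a2.png
a3.png
a4.png
m_9.0.png
s1.png
scene0.png
t1.png
top0.png
w2.png
[ 0.0008 -0.0005  0.001 ] [ 0.   -0.01  0.08]
[ 0.0022 -0.0005  0.0042] [ 0.   -0.01  0.08]
[ 0.0028 -0.0005  0.0059] [ 0.   -0.01  0.08]
[ 0.0035 -0.0005  0.0075] [ 0.   -0.01  0.08]
[ 0.0046 -0.0005  0.0108] [ 0.   -0.01  0.08]
```

View pics/m_9.0.png

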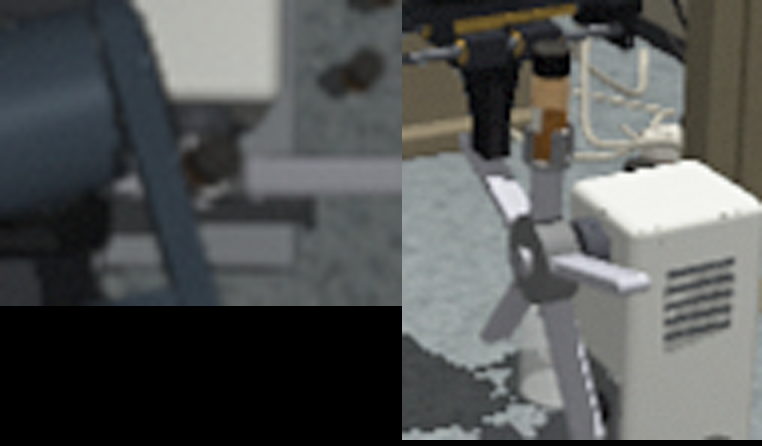

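In the top view the cap is at about (335.2,200.3), against (332.5,199.7) expected when upright. That is about 3° short, in agreement with the finger kinematics (69° of 72°). I'll push the last 3° slowly and then withdraw upwards and leftwards.

servo_tool([
  {"offset": [0.0008, 0, 0.0012], "dr": [0, 0, 0]},
  {"offset": [0.0015, 0, 0.0025], "dr": [0, 0, 0]},
  {"offset": [0.002, 0, 0.0037], "dr": [0, 0, 0]},
  {"offset": [0.0024, 0, 0.0048], "dr": [0, 0, 0]},
  {"offset": [0.0028, 0, 0.0058], "dr": [0, 0, 0]},
  {"offset": [0.0028, 0, 0.0058], "dr": [0, 0, 0]},
  {"offset": [0.0028, 0, 0.0058], "dr": [0, 0, 0]},
  {"offset": [0.003, 0, 0], "dr": [0, 0, 0]},
  {"offset": [0.005, 0, -0.02], "dr": [0, 0, 0]},
  {"offset": [0.02, 0, -0.05], "dr": [0, 0, 0]},
  {"offset": [0.05, 0, -0.08], "dr": [0, 0, 0]},
  {"offset": [0.085, 0, -0.1], "dr": [0, 0, 0]},
  {"offset": [0.12, 0, -0.12], "dr": [0, 0, 0]},
  {"offset": [0.15, 0, -0.13], "dr": [0, 0, 0]},
  {"offset": [0.17, 0, -0.13], "dr": [0, 0, 0]},
  {"offset": [0.17, 0, -0.13], "dr": [0, 0, 0]},
  {"offset": [0.17, 0, -0.13], "dr": [0, 0, 0]},
])

```text
time_s: 10.45
position: [0.451, 0.401, 0.3415]
tcp_rot: [[0.021, 1.0, -0.0], [1.0, -0.021, -0.0], [-0.0, -0.0, -1.0]]
force: [0.1, -0.6, -0.3]
opening: 0.006
grasp_force: 0.0
```

```bash
python3 m.py
```

```text
scene cap [311 161  10   7  56] [315.28571429 164.28571429] r 0.1281 ang -1.14
top expected cap [332.50515179 199.65597198] wrist exp [317.61130978 495.80159121]
crop origin 299 174
```

```bash
python3 - <<'E'
from h import *
s=viewer.capture("scene")
# edge columns of the cap and vial vs expected upright axis
for r in (.13,.12,.11,.10,.09):
    e=proj(s,HUB+[0,0,r]); row=s["color"][int(round(e[1])),300:332].astype(int); print(r,e.round(1),row[:,0].tolist(), row[:,2].tolist())
c=viewer.capture("top"); print(c["color"][192:208,322:344].max(2))
E
ls pics
```

```text
0.13 [315.8 163.8] [125, 112, 95, 92, 95, 95, 95, 94, 95, 99, 87, 45, 5, 8, 6, 16, 14, 15, 12, 4, 61, 124, 141, 114, 127, 179, 163, 138, 141, 141, 142, 138] [124, 106, 74, 68, 70, 72, 70, 71, 71, 74, 81, 51, 6, 4, 14, 16, 15, 16, 6, 10, 65, 133, 146, 110, 112, 160, 159, 149, 150, 149, 149, 147]
0.12 [315.7 167.8] [90, 93, 94, 93, 96, 92, 93, 93, 94, 94, 96, 107, 115, 95, 88, 89, 90, 109, 113, 119, 135, 140, 137, 134, 147, 180, 157, 117, 121, 135, 149, 135] [69, 69, 70, 70, 73, 68, 71, 71, 71, 71, 73, 75, 70, 54, 48, 50, 51, 60, 63, 76, 128, 149, 146, 146, 140, 161, 149, 111, 106, 126, 143, 138]
0.11 [315.7 171.7] [94, 92, 94, 91, 91, 94, 95, 92, 93, 95, 91, 116, 135, 136, 139, 144, 144, 139, 135, 135, 139, 140, 145, 176, 162, 177, 162, 137, 140, 133, 133, 135] [70, 70, 71, 69, 69, 71, 71, 69, 71, 72, 70, 72, 77, 75, 78, 81, 81, 78, 75, 77, 114, 126, 134, 163, 147, 157, 159, 147, 147, 140, 141, 143]
0.1 [315.7 175.6] [93, 120, 117, 94, 92, 97, 94, 95, 92, 88, 102, 121, 135, 132, 123, 122, 124, 122, 130, 135, 138, 140, 145, 142, 134, 175, 160, 132, 131, 130, 129, 130] [68, 98, 95, 71, 
[... 1328 characters left out ...]
 41  44  44  45  43  45  65  83  77 100
  133 133 134 133]
 [ 68  56  43  45  45  44  44  37  41  45  44  44  44  52  67  81  78 100
  130 133 131 132]
 [ 64  56  44  44  45  44  46  38  37  39  40  41  62  80  82  81  78  99
  130 132 131 131]
 [ 63  56  44  45  43  45  48  47  43  42  47  60  82  99  89  80  77  99
  130 131 132 131]
 [ 63  53  42  43  44  44  46  57  75  93 103 108  92  91  85  80  73  92
  119 126 124 120]
 [ 57  46  45  45  43  42  44  55  81 105 113 108  77  67  65  63  62  72
   92 104 100  93]
 [ 55  52  48  49  48  47  48  53  79 104  98  74  62  48  47  49  49  52
   64  71  68  63]]
a2.png
a3.png
a4.png
m_10.6.png
m_9.0.png
s1.png
scene0.png
t1.png
top0.png
w2.png
```

```bash
cp pics/m_10*.png pics/mm.png
```

```text
(no output)
```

View pics/mm.png

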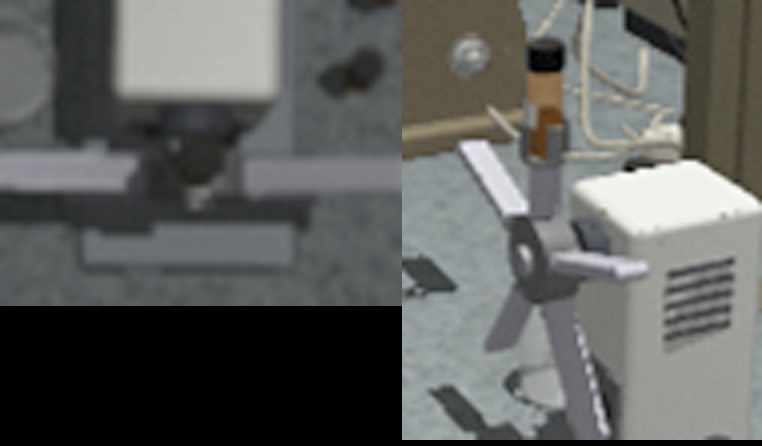

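The cap is over the hub in both views: top (332,200), scene (315.5,164) against (315.8,163.8) expected. The vial is upright to within about 1°, still, and the gripper is clear.

```bash
python3 -c "
from rig import ticket; print(ticket.hand_in())"
```

```text
the job is handed in; nothing more can be done
None
```

The job is handed in: two bare arms were pushed in turn, and the clipped vial now stands cap-up, within about 1° of vertical by the camera images, still, with the gripper clear of everything.

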